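# Hold a badge-die cap at the half-way mark of its bayonet

## Task

Get the badge die ready for setting: swing the yellow keeper bar shut by its red knob until it clicks home in its catch on the black fixture, then push the red-handled bayonet cap fully home in the pot's slots and twist it clockwise, against the spring, until its black index marks are in the middle of the orange bands, half way to the lock. Hold it there, still and fully down, and finish while still gripping the cap: it springs back if let go. Never turn it on to the red lock marks where it clicks, and leave the other things on the counter where they are.

Things in the scene. Friction and masses are not known exactly. Their poses are not given: they have to be found in the camera images.
- fixture: Fixed black base plate 200 (x) x 170 (y) x 12 mm high; origin at the centre of its underside, z up. On its centre stands the round blue die pot: outer radius 40, rim 50 mm above the origin, inside radius 31 below a steel flange 8 mm thick with a 44 mm wide round opening. Two slots 20 mm wide, out to radius 31, cut the flange along the fixture's +x and -x (white marks on the rim).
- pot_mouth (a point): Centre of the pot's opening, level with its rim; axes as the fixture's, slots along its x. On the rim, clockwise from each white slot mark seen from above: an orange band for half way (middle 0.67 rad or 38 deg from the white mark, +-0.17 rad), then a red mark for the lock (1.17 rad).
- cap: Loose bayonet cap, about 0.18 kg, standing on its stem; origin at the centre of the stem's underside, z up. Stem radius 20, 22 mm long, foot chamfered. Two lugs 12 mm wide, 4 to 10 mm above the origin, reach radius 28 along +x and -x. On the stem a disc, radius 30, 6 mm thick; on it a red grip bar 46 (x) x 14 (y) x 28 mm high, its top 56 mm above the origin. Same after a half turn.
- cap_seat (a point): Centre of the underside of the cap's disc, 22 mm above the cap's origin; it meets pot_mouth when the cap is home, disc resting on the rim. The lugs enter the slots with 4 mm play each side and then lie 4 mm under the flange. Black index marks on the disc's edge at the cap's +x and -x.
- catch (a joint): Angle of the spring ring inside the pot: 0 at rest, grows as the cap's lugs turn it clockwise from above. From the slots the cap turns freely for about 0.17 rad, then its lugs push the ring; the spring returns it with 0.05 N m at 0, 0.08 N m at 0.5. Half way is 0.5 rad (orange band 0.33 to 0.67); the lock click starts to resist at 0.85, held locked from about 1.05.
- keeper (a joint): Angle of the yellow keeper bar about its upright hinge: 0 shut against its stop, grows as it swings outwards to the fixture's +y side, up to 1.3 rad. A spring ball resists with a few N at the knob between 0.10 and 0.05 rad, then the bar snaps past it and rests under 0.02. Friction keeps it where it is left.
- keeper_hinge (a point): On the hinge axis of the keeper bar, at the level of the bar's top, 34 mm above the fixture's underside. The bar is 12 mm thick, 16 mm wide and, when shut, runs from here along the fixture's -x.
- keeper_knob (a point): Top centre of the keeper bar's upright red knob: a cylinder 18 mm in diameter that stands 30 mm above the bar's top, 142 mm from the hinge axis.
- badge_bowl: White plastic bowl of finished badges, radius 100, 75 mm high, loose; origin under its centre. Leave alone.
- wood_bowl: Small wooden bowl of badges, radius 60, 40 mm high, loose; origin under its centre. Leave alone.
- die_ring: Spare steel ring, outer radius 29, 28 mm high, loose; origin under its centre. Leave alone.
- tape_roll: Amber tape roll lying flat, outer radius 45, 24 mm high; origin under its centre. Leave alone.
- screwdriver: Orange-handled screwdriver lying on the counter. Leave alone.
- pin_jar: Glass jar with red cap, radius 32, 85 mm high; origin under its centre. Leave alone.
- blank_box: Cardboard tray 130 x 100 x 45 mm; origin under its centre. Leave alone.
Not all that is in view belongs to the job. Leave any blue or pink look-alike of the cap alone.

How it is judged:
On the way, in this order (a step that is already met when the one before it is completed fails the run):
1. the keeper bar is shut in its catch, the cap still outside the pot (value of joint keeper below 0.04 rad and distance between cap_seat and pot_mouth above 0.03 m), for 0.2 s.
2. the cap is fully home in the pot, in its slots (value of joint keeper below 0.04 rad and horizontal distance between cap_seat and pot_mouth below 0.004 m and z of cap_seat in the frame of pot_mouth between -0.003 and 0.003 m and angle between cap's own z axis and vertical below 0.1 rad), for 0.2 s.
At the end, for the whole second after the job is handed in: Keeper bar shut in its catch (joint under 0.04 rad); cap upright and fully home in the pot (disc within 3 mm of the rim, centred within 4 mm); catch ring held between 0.34 and 0.66 rad, half way; cap still and gripped by the fingers (over 1 N) (all of step 2 and value of joint catch between 0.34 and 0.66 rad and contact force between the fingers and cap above 1 N and linear speed of cap below 0.02 m/s and angular speed of cap below 0.15 rad/s); the arm keeps its last pose, push and grip.
It fails at once if the cap is turned on into the lock click (catch past 0.85 rad) (value of joint catch above 0.85 rad).
It fails at once if one of the other things on the counter is moved by more than 30 mm (distance of any of badge_bowl, wood_bowl, die_ring, tape_roll, screwdriver, pin_jar, blank_box from where it was at the start of the episode above 0.03 m).
It fails at once if a bowl, the jar or the tray is tipped (angle between any of badge_bowl, wood_bowl, pin_jar, blank_box's own z axis and vertical above 0.4 rad).
It also fails if it takes over 58 s, if anything falls off the work surface, if the arm or the gripper's body presses on something with over 40 N, if the wrist force passes 120 N, or if a joint passes its speed limit or range.

## Robot

A 7-joint arm with a two-finger parallel gripper is mounted at the origin on the work surface. World frame = base frame: x ahead of the robot, y to its left, z up, the work surface at z = 0. Lengths are in m, angles in rad, forces in N, time in s.
With the tool pointing down it reaches from about 0.425 to 0.875 m from the base axis. Payload 8.4 kg.
Tool frame: the origin (TCP) lies at the very end of the fingers, on their centre line; the grasp point (between the pads) lies 19 mm behind it; z points along the fingers, y is the line along which they close (so a half turn about z gives the same grasp; the last joint's range is limited). The gripper opens to 87 mm and grips with 3 to 60 N. Pads are 19 mm wide; open, the fingers measure 117 mm over their backs; the gripper's body (75 mm by 190 mm) begins 51 mm behind the grasp point.
Start: joints at [-1.214, 0.333, 0.04, 1.465, -0.013, 1.343, -0.059], TCP at [0.286, 0.584, 0.223] pointing down, gripper open.
Joint ranges: [-2.58, 2.58], [-0.38, 2.09], [-1.3, 1.39], [0.25, 2.4], [-1.5, 4.64], [0.08, 2.09], [-2.65, 2.65]. Speed limits (rad/s): [2.22, 2.22, 2.79, 2.79, 3.14, 3.14, 3.14].

## Interface

Orientations are given as a rotation vector (axis times angle).
In Python, from bench import r gives the robot as it stands.
- The arm moves only by the shell command python3 -m pendant 'ROWS' [OPENING]. ROWS is a JSON object of lists of equal length, an entry for each row: "linear": the shift along the tool's x, y, z each as a share of 0.2 m, from -1 to 1, a list of three; "angular": the turn, a rotation vector about the tool's x, y, z each as a share of pi/2 rad, from -1 to 1, a list of three. In form: {"linear": [[x, y, z], ...], "angular": [[ax, ay, az], ...]}. A call has 1 to 5 rows; each row is the pose to reach, as a shift and turn from the pose commanded when the call began, along the tool's axes at that moment; what a row does not reach only later rows make up. A row lasts 1/10 s, in which the tool goes at most 50 mm and 8.59 degrees, less where a joint would pass 70% of its speed; a pose out of reach is approached as far as the arm can. A call with a number of a shift or a turn outside -1 to 1 is refused whole. A call with a gripper value outside its range is refused whole. OPENING is the opening, from 0 (shut) to 1 (fully open), set as the call begins (- or left out, the last holds). The fingers move at their own pace and stop on an object; the grip force is fixed at half the most. Time passes only in rows, so rows that repeat a pose let the fingers close. It gives the time, the measured TCP pose, the force, the opening and the grip force at its end, in the units of the state.
- r.sense(): the state, without advancing time (a new reading comes with each control period).
- r.snapshot(name): name is "side" or "top" or "wrist"; returns the picture (480x640x3 uint8, red, green, blue); there is no depth.
- r.calibration(name): a dict with "mtx" (3x3 intrinsics, pixels), "pose" (4x4, takes a point from camera to world coordinates). Camera axes: x right, y up, looking along -z (the intrinsics and any distortion apply to the point x, -y, -z); pixel columns grow to the right and rows downward; lengths in m; the calibration is good to about 2 mm. A picture is of the moment at which its call begins: read the wrist's pose just before it. calibration takes no time and is no camera call; for the wrist camera it gives the pose at the moment of the call.
- r.hand_in(): hands the job in; it is judged then, once.
The state is a dict: "t": time; "qpos": joint angles; "qvel": joint speeds; "tau": joint torques, N m; "tool_pos": TCP position; "eef_rot": TCP orientation; "force": force on the tool from outside, world axes, zero at the start; "moment": the same for the moment, N m; "width": finger opening in m; "grip_force": force on a finger pad.
Only numpy, scipy, OpenCV 4.12 (cv2) and the standard library are available. Lean on these libraries where they do the work, as an engineer would, in place of code of your own. Each camera call takes 0.05 s, during which the arm holds its last target. There are 200 camera calls.

## Working session

There is one attempt and no reset: what is moved stays moved. The work goes in short steps, Python scripts to look and compute and a shell command to move; the robot and the scene stay as the last step left them, time stands still between calls to the robot, and variables do not carry over. Pictures are saved under pics/ and viewed, at most 10 in all, crops included, and the job is handed in when it is done.

```bash
ls; mkdir -p pics; python3 - <<'E'
from bench import r
import cv2,numpy as np
s=r.sense(); print(s)
for n in ("top","side"):
    im=r.snapshot(n); cv2.imwrite(f"pics/{n}0.png",im[:,:,::-1])
    c=r.calibration(n); print(n,{k:np.round(v,4).tolist() if not isinstance(v,str) else v for k,v in c.items()})
E
```

```text
pics
{'t': 0.0, 'qpos': array([-1.21422063,  0.33390034,  0.0398318 ,  1.46627886, -0.01339487,
        1.34327339, -0.05847668]), 'qvel': array([ 5.74441113e-04,  1.87598657e-03, -6.46074583e-05, -1.22834496e-04,
       -8.46333590e-04, -8.13539446e-05, -3.57793055e-04]), 'tau': array([-4.86317149e-04, -6.56338763e+01,  1.33533843e+00, -4.03815401e+01,
       -5.95799997e-02,  4.43864206e-02,  1.78127011e-04]), 'tool_pos': array([0.2859033 , 0.58322815, 0.2216618 ]), 'eef_rot': array([-7.09618894e-01, -3.06012891e+00,  2.47015515e-03]), 'force': array([ 0.58421447,  0.01137145, -0.05312099]), 'moment': array([-0.01135245,  0.02209094, -0.02116403]), 'grip_force': 0.0, 'width': 0.08695979525541382}
top {'mtx': [[471.0677, 0.0, 323.9048], [0.0, 471.0677, 237.8581], [0.0, 0.0, 1.0]], 'pose': [[0.0211, 0.9961, -0.0854, 0.4826], [-0.9998, 0.0214, 0.0029, -0.0496], [0.0047, 0.0853, 0.9963, 1.074], [0.0, 0.0, 0.0, 1.0]]}
side {'mtx': [[584.2506, 0.0, 316.6987], [0.0, 584.2506, 239.2301], [0.0, 0.0, 1.0]], 'pose': [[0.8508, 0.2784, -0.4457, -0.1153], [-0.5255, 0.4481, -0.7232, -1.2019], [-0.0016, 0.8495, 0.5276, 0.9017], [0.0, 0.0, 0.0, 1.0]]}
```

View pics/top0.png

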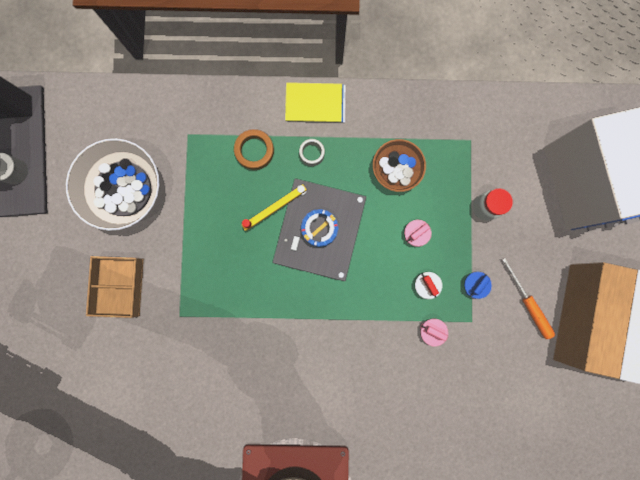

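View pics/side0.png

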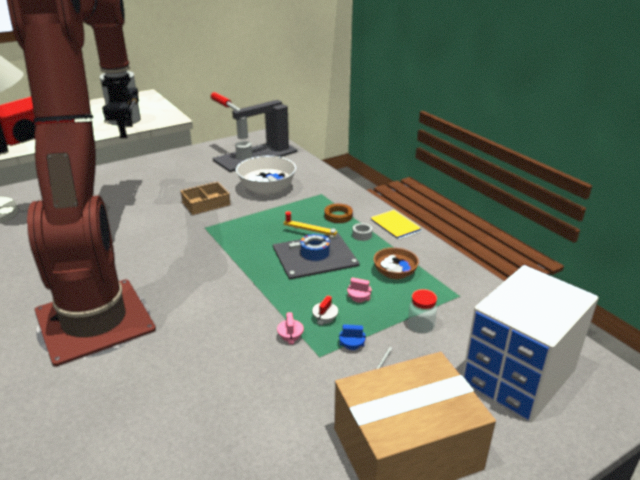

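Candidates for the cap in the top view are white with a red bar (428,286), pink (418,233), pink (434,333) and blue (478,286). Only the one at (428,286) has a red handle, so I'll confirm it in enlarged crops.

```bash
python3 - <<'E'
import cv2
im=cv2.imread("pics/top0.png")
def crop(n,x0,y0,x1,y1,k):
    c=cv2.resize(im[y0:y1,x0:x1],None,fx=k,fy=k,interpolation=cv2.INTER_CUBIC)
    for x in range((x0+9)//10*10,x1,10): cv2.line(c,((x-x0)*k,0),((x-x0)*k,6),(255,255,255),1); cv2.putText(c,str(x),((x-x0)*k,16),0,.35,(255,255,255),1)
    for y in range((y0+9)//10*10,y1,10): cv2.line(c,(0,(y-y0)*k),(6,(y-y0)*k),(255,255,255),1); cv2.putText(c,str(y),(8,(y-y0)*k+4),0,.35,(255,255,255),1)
    cv2.imwrite(n,c)
crop("pics/c1.png",235,175,375,290,5)
crop("pics/c2.png",395,215,500,350,4)
E
```

```text
(no output)
```

View pics/c1.png

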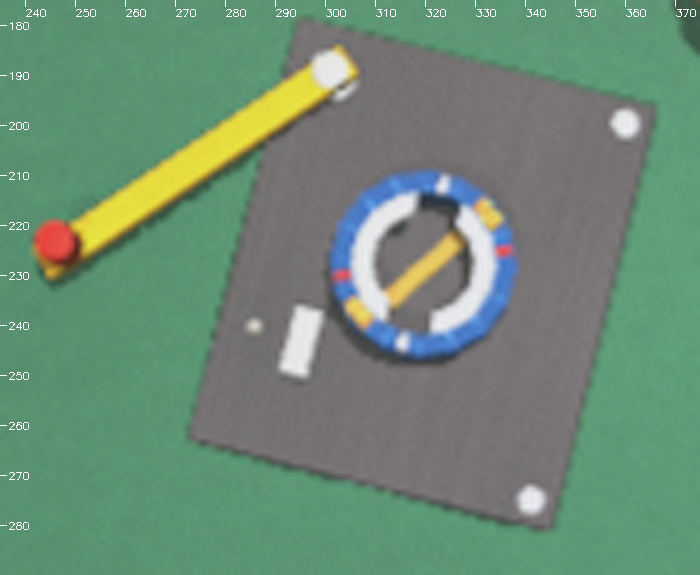

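View pics/c2.png

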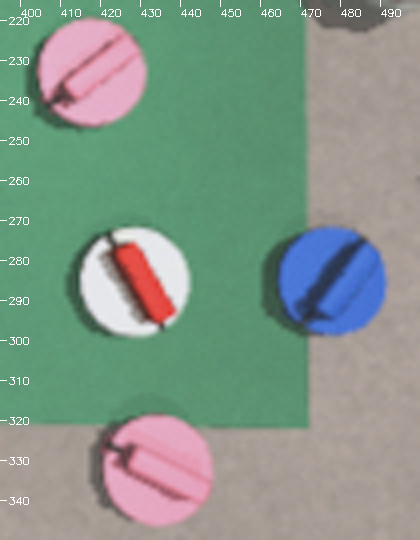

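c1 shows the hinge at (299.5,189), knob at (246,223), white slot marks at (321.5,212) and (313.5,243.5), and orange then red running clockwise from each. c2 shows the white cap with the red bar at (427.5,284.5), black marks at (421,273) and (434.5,297). That is the cap; the others are pink or blue look-alikes.

```bash
cat > h.py <<'E'
from bench import r
import numpy as np, cv2
from scipy.spatial.transform import Rotation as R
def ray(n,uv,z,c=None):
    c=c or r.calibration(n); K=np.array(c["mtx"]);P=np.array(c["pose"])
    d=np.linalg.inv(K)@[uv[0],uv[1],1]; d=P[:3,:3]@[d[0],-d[1],-d[2]]
    o=P[:3,3]; return o+d*(z-o[2])/d[2]
def proj(n,p,c=None):
    c=c or r.calibration(n); P=np.array(c["pose"]); q=P[:3,:3].T@(np.array(p)-P[:3,3])
    u=np.array(c["mtx"])@[q[0],-q[1],-q[2]]; return u[:2]/u[2]
def to_tool(p,yaw_y=None):
    """shift in tool axes (shares of 0.2) to world point p; yaw in shares to align tool y with world heading yaw_y"""
    s=r.sense(); T=R.from_rotvec(s["eef_rot"]); d=T.inv().apply(np.array(p)-s["tool_pos"])/0.2
    print("TCP",np.round(s["tool_pos"],4),"linear",np.round(d,4),"t",round(s["t"],2))
    if yaw_y is not None:
        for k in (0,np.pi):
            X=np.array([np.sin(yaw_y+k),-np.cos(yaw_y+k),0]);Y=np.array([np.cos(yaw_y+k),np.sin(yaw_y+k),0])
            Y=Y; Z=np.array([0,0,-1.]); X=np.cross(Y,Z)
            G=R.from_matrix(np.c_[X,Y,Z]); print(" angular",np.round((T.inv()*G).as_rotvec()/(np.pi/2),4))
E
python3 - <<'E'
from h import *
f=lambda u,z:ray("top",u,z)
w=[f((321.5,212),.05),f((313.5,243.5),.05)]
print("pot marks",np.round(w,4),"mid",np.mean(w,0),"len",np.linalg.norm(w[0]-w[1]),"ang",np.arctan2(*(w[0]-w[1])[[1,0]]))
co=[f(u,.012) for u in ((293.5,178),(365,196),(345,280.5),(272.5,262.5))]
print("plate mid",np.mean(co,0),[np.linalg.norm(co[i]-co[i-1]) for i in range(4)], "ang",[np.arctan2(*(co[a]-co[b])[[1,0]]) for a,b in((0,3),(1,2))],[np.arctan2(*(co[a]-co[b])[[1,0]])-np.pi/2 for a,b in((0,1),(3,2))])
h=f((299.5,189),.034);k=f((246,223),.064);print("hinge",h,"knob",k,np.hypot(*(h-k)[:2]),"ang bar",np.arctan2(*(k-h)[[1,0]]))
m=[f((421,273.5),.026),f((434.5,297),.026)];print("cap marks mid",np.mean(m,0),np.linalg.norm(m[0]-m[1]),"disc c",f((427.5,284.5),.028),"ang",np.arctan2(*(m[0]-m[1])[[1,0]]))
b=[f((423.5,276.5),.056),f((436.5,295.5),.056)];print("bar mid",np.mean(b,0),np.linalg.norm(b[0]-b[1]),np.arctan2(*(b[0]-b[1])[[1,0]]))
for n,u,z in(("bowl",(113,185),.07),("ring",(312,152),.028),("tape",(254,150),.024),("wood",(399,166),.04),("jar",(497,202),.085),("pinkN",(418,233),.028),("blue",(478,286),.028),("pinkS",(434,333),.028)): print(n,np.round(f(u,z),3))
s=r.sense();print(R.from_rotvec(s["eef_rot"]).as_matrix().round(3))
E
```

```text
pot marks [[ 0.6272 -0.0461  0.05  ]
 [ 0.5576 -0.0302  0.05  ]] mid [ 0.59240311 -0.03814861  0.05      ] len 0.07138959178101317 ang -0.22514256736209404
plate mid [ 0.59380614 -0.04123283  0.012     ] [np.float64(0.19854358041126446), np.float64(0.16846374261161173), np.float64(0.1974810761420174), np.float64(0.16803270528962022)] ang [np.float64(-0.21373920633174945), np.float64(-0.2158634607513516)] [np.float64(-0.22776020121137397), np.float64(-0.22146993343879773)]
hinge [0.68021266 0.00421599 0.034     ] knob [0.59776357 0.11606037 0.064     ] 0.13894968896601678 ang bar 2.2060399586721164
cap marks mid [ 0.47211374 -0.28493346  0.026     ] 0.05937312430431053 disc c [ 0.47372094 -0.28395791  0.028     ] ang 0.5308918195970831
bar mid [ 0.47089243 -0.28305485  0.056     ] 0.04896087208489644 0.6108374922972223
bowl [0.673 0.404 0.07 ]
ring [ 0.767 -0.022  0.028]
tape [0.77  0.11  0.024]
wood [ 0.736 -0.217  0.04 ]
jar [ 0.652 -0.419  0.085]
pinkN [ 0.588 -0.262  0.028]
blue [ 0.473 -0.396  0.028]
pinkS [ 0.368 -0.298  0.028]
[[-0.898  0.44  -0.001]
 [ 0.44   0.898 -0.001]
 [-0.    -0.001 -1.   ]]
```

```bash
python3 -m pendant '{"linear":[[-0.2,-0.12,0],[-0.4,-0.24,0],[-0.6,-0.35,0],[-0.81,-0.47,0],[-0.81,-0.47,0]],"angular":[[0,0,0],[0,0,0],[0,0,0],[0,0,0],[0,0,0]]}' 0.6
python3 -m pendant '{"linear":[[-0.2,-0.12,0],[-0.4,-0.24,0],[-0.6,-0.35,0],[-0.81,-0.47,0],[-0.81,-0.47,0]],"angular":[[0,0,0],[0,0,0],[0,0,0],[0,0,0],[0,0,0]]}'
python3 -c "
from h import *
to_tool([.5985,.1165,.12],1.115)"
```

```text
t: 0.6
tool_pos: [0.3956, 0.4211, 0.2227]
eef_rot: [0.725, 3.054, -0.003]
force: [0.7, -0.5, 0.6]
width: 0.0562
grip_force: 0.0
t: 1.1
tool_pos: [0.4983, 0.2649, 0.2226]
eef_rot: [0.725, 3.055, -0.004]
force: [-0.1, -0.7, -0.3]
width: 0.0522
grip_force: 0.0
TCP [0.4983 0.2649 0.2226] linear [-0.7798 -0.4367  0.5159] t 1.1
 angular [-0.0011  0.0017 -0.0065]
 angular [2.7000e-03 1.7000e-03 1.9935e+00]
```

```bash
python3 -m pendant '{"linear":[[-0.2,-0.11,0.1],[-0.4,-0.22,0.2],[-0.6,-0.34,0.3],[-0.78,-0.437,0.4],[-0.78,-0.437,0.4]],"angular":[[0,0,0],[0,0,0],[0,0,0],[0,0,0],[0,0,0]]}' 0.6
python3 -m pendant '{"linear":[[0,0,0],[0,0,0]],"angular":[[0,0,0],[0,0,0]]}'
python3 - <<'E'
from h import *
c=r.calibration("wrist"); im=r.snapshot("wrist"); cv2.imwrite("pics/w1.png",im[:,:,::-1])
hsv=cv2.cvtColor(im,cv2.COLOR_RGB2HSV); m=((hsv[...,0]<6)|(hsv[...,0]>174))&(hsv[...,1]>170)&(hsv[...,2]>120)
n,_,st,ce=cv2.connectedComponentsWithStats(m.astype(np.uint8))
for i in range(1,n):
    if st[i,4]>60: print(st[i],ce[i],ray("wrist",ce[i],.064,c))
print("knob est px",proj("wrist",[.598,.116,.064],c),"hinge",proj("wrist",[.680,.004,.034],c))
to_tool([.598,.116,.04])
E
```

```text
t: 1.6
tool_pos: [0.5967, 0.1178, 0.1393]
eef_rot: [-0.722, -3.055, 0.009]
force: [0.5, -0.3, 0.2]
width: 0.0521
grip_force: 0.0
t: 1.8
tool_pos: [0.5955, 0.1266, 0.1427]
eef_rot: [-0.708, -3.06, -0.001]
force: [0.0, 0.5, 0.5]
width: 0.0519
grip_force: 0.0
[293 225  26  33 627] [305.92982456 240.93779904] [0.59266519 0.12001145 0.064     ]
knob est px [304.09417392 250.33454796] hinge [228.27917672 379.10794603]
TCP [0.5956 0.1268 0.1429] linear [-0.0348 -0.0437  0.5145] t 1.85
```

View pics/w1.png

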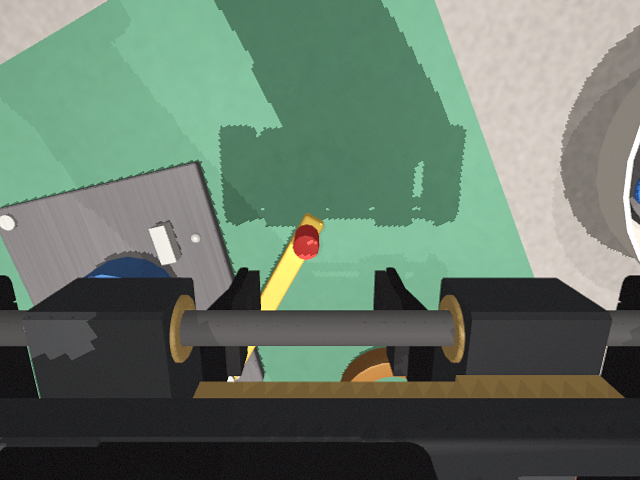

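The wrist view shows the knob at (306,240), between the fingers and clear of the bowl. That agrees with the top view to about 5 mm, inside the ±17 mm of play, so I'll descend and grip.

```bash
python3 -m pendant '{"linear":[[-0.018,-0.037,0.15],[-0.018,-0.037,0.32],[-0.018,-0.037,0.45],[-0.018,-0.037,0.5],[-0.018,-0.037,0.5]],"angular":[[0,0,0],[0,0,0],[0,0,0],[0,0,0],[0,0,0]]}' 0.6
python3 -m pendant '{"linear":[[0,0,0],[0,0,0],[0,0,0],[0,0,0],[0,0,0]],"angular":[[0,0,0],[0,0,0],[0,0,0],[0,0,0],[0,0,0]]}' 0
python3 - <<'E'
from h import *
h=np.array([.6805,.004]); k=r.sense()["tool_pos"]; a=np.arctan2(k[1]-h[1],k[0]-h[0]); print(a, np.hypot(*(k[:2]-h)), r.sense()["width"])
for e in (2.35,2.5,2.65,2.8,2.87,2.92,2.94): print(e); to_tool([h[0]+.142*np.cos(e),h[1]+.142*np.sin(e),k[2]])
E
```

```text
t: 2.35
tool_pos: [0.5949, 0.1178, 0.0419]
eef_rot: [-0.707, -3.059, 0.001]
force: [0.1, 0.8, -0.1]
width: 0.0523
grip_force: 0.0
t: 2.85
tool_pos: [0.596, 0.1169, 0.043]
eef_rot: [0.71, 3.06, 0.001]
force: [-0.7, 0.3, 0.3]
width: 0.0201
grip_force: 0.0
2.21315050322243 0.14097057602105326 0.020102495379612083
2.35
TCP [0.596  0.1169 0.043 ] linear [ 0.0428 -0.0869 -0.0001] t 2.85
2.5
TCP [0.596  0.1169 0.043 ] linear [ 7.020e-02 -1.897e-01 -1.000e-04] t 2.85
2.65
TCP [0.596  0.1169 0.043 ] linear [ 8.190e-02 -2.955e-01 -2.000e-04] t 2.85
2.8
TCP [0.596  0.1169 0.043 ] linear [ 7.780e-02 -4.018e-01 -2.000e-04] t 2.85
2.87
TCP [0.596  0.1169 0.043 ] linear [ 7.040e-02 -4.509e-01 -2.000e-04] t 2.85
2.92
TCP [0.596  0.1169 0.043 ] linear [ 6.300e-02 -4.857e-01 -2.000e-04] t 2.85
2.94
TCP [0.596  0.1169 0.043 ] linear [ 5.960e-02 -4.994e-01 -2.000e-04] t 2.85
```

```bash
python3 -m pendant '{"linear":[[0,0,0],[0.024,-0.044,0],[0.043,-0.087,0],[0.058,-0.138,0],[0.07,-0.19,0]],"angular":[[0,0,0],[0,0,0],[0,0,0],[0,0,0],[0,0,0]]}' 0
python3 -m pendant '{"linear":[[0.006,-0.053,0],[0.011,-0.106,0],[0.011,-0.16,0],[0.008,-0.212,0],[0.008,-0.212,0]],"angular":[[0,0,0],[0,0,0],[0,0,0],[0,0,0],[0,0,0]]}'
python3 - <<'E'
from h import *
h=np.array([.6805,.004]); s=r.sense();k=s["tool_pos"]; a=np.arctan2(k[1]-h[1],k[0]-h[0]); print(a, np.hypot(*(k[:2]-h)), s["width"],s["force"],s["grip_force"])
E
```

```text
t: 3.35
tool_pos: [0.5653, 0.0894, 0.0427]
eef_rot: [-0.708, -3.06, -0.002]
force: [1.3, 2.5, 3.1]
width: 0.0171
grip_force: 30.0
t: 3.85
tool_pos: [0.5457, 0.0491, 0.0427]
eef_rot: [-0.714, -3.059, 0.001]
force: [-2.3, 1.7, 4.9]
width: 0.0172
grip_force: 30.0
2.8188720046591302 0.1421284269147192 0.017243673472776184 [-2.31237948  1.70786198  4.87904344] 30.026629865169525
```

```bash
python3 -m pendant '{"linear":[[-0.006,-0.04,0],[-0.012,-0.07,0],[-0.018,-0.098,0],[-0.018,-0.098,0],[-0.018,-0.098,0]],"angular":[[0,0,0],[0,0,0],[0,0,0],[0,0,0],[0,0,0]]}'
python3 - <<'E'
from h import *
h=np.array([.6805,.004]); s=r.sense();k=s["tool_pos"]; a=np.arctan2(k[1]-h[1],k[0]-h[0]); print(a, np.hypot(*(k[:2]-h)), s["width"],s["force"],s["grip_force"])
E
```

```text
t: 4.35
tool_pos: [0.5415, 0.0333, 0.0427]
eef_rot: [0.709, 3.06, 0.002]
force: [1.7, 7.4, 2.6]
width: 0.0174
grip_force: 30.0
2.9341175796871166 0.14202431491499218 0.01740738328104796 [1.70292564 7.44071725 2.58404284] 29.999565482139587
```

Force is at 7 N. I'll push a bit further onto the stop.

```bash
python3 -m pendant '{"linear":[[-0.004,-0.02,0],[-0.006,-0.035,0],[-0.006,-0.035,0],[-0.006,-0.035,0]],"angular":[[0,0,0],[0,0,0],[0,0,0],[0,0,0]]}'
python3 - <<'E'
from h import *
h=np.array([.6805,.004]); s=r.sense();k=s["tool_pos"]; a=np.arctan2(k[1]-h[1],k[0]-h[0]); print(a, np.hypot(*(k[:2]-h)), s["width"],s["force"],s["grip_force"])
E
```

```text
t: 4.75
tool_pos: [0.5414, 0.0326, 0.043]
eef_rot: [0.701, 3.059, 0.013]
force: [9.5, 27.1, -6.0]
width: 0.0172
grip_force: 30.0
2.9386070369811277 0.14201995408537155 0.017170275705555404 [ 9.50983015 27.05434237 -6.00121418] 29.995178282260895
```

Keeper is hard against its stop. Release, lift, and go over to the cap.

```bash
python3 -m pendant '{"linear":[[0.002,0.03,0],[0.002,0.03,0],[0.002,0.03,-0.1],[0.002,0.03,-0.3],[0.002,0.03,-0.5]],"angular":[[0,0,0],[0,0,0],[0,0,0],[0,0,0],[0,0,0]]}' 0.6
python3 - <<'E'
from h import *
print(r.sense()["width"])
im=r.snapshot("top"); cv2.imwrite("pics/top1.png",im[:,:,::-1])
to_tool([.472,-.2835,.143],-1.0)
E
```

```text
t: 5.25
tool_pos: [0.5401, 0.0287, 0.1427]
eef_rot: [-0.713, -3.057, 0.004]
force: [0.8, 0.3, -0.2]
width: 0.048
grip_force: 0.0
0.04796803537984777
TCP [0.5438 0.0289 0.1498] linear [-0.3699 -1.5596  0.0314] t 5.3
 angular [4.9000e-03 1.0000e-04 1.3445e+00]
 angular [-1.000e-04  4.200e-03 -6.555e-01]
```

```bash
python3 -m pendant '{"linear":[[-0.04,-0.18,0],[-0.09,-0.37,0],[-0.13,-0.57,0],[-0.185,-0.78,0],[-0.185,-0.78,0]],"angular":[[0,0,0.09],[0,0,0.18],[0,0,0.27],[0,0,0.36],[0,0,0.45]]}'
python3 -c "
from h import *
to_tool([.472,-.2835,.143],-1.0)"
```

```text
t: 5.8
tool_pos: [0.5031, -0.1335, 0.1424]
eef_rot: [1.746, 2.611, -0.004]
force: [0.2, -0.9, -0.1]
width: 0.0524
grip_force: 0.0
TCP [ 0.5031 -0.1335  0.1424] linear [-0.6337 -0.43   -0.0011] t 5.8
 angular [-1.000e-04  2.000e-03  8.861e-01]
 angular [-2.1000e-03 -1.0000e-04 -1.1139e+00]
```

```bash
python3 -m pendant '{"linear":[[-0.15,-0.1,0],[-0.3,-0.2,0],[-0.45,-0.3,0],[-0.63,-0.43,0],[-0.63,-0.43,0]],"angular":[[0,0,0.09],[0,0,0.18],[0,0,0.27],[0,0,0.36],[0,0,0.45]]}'
python3 -m pendant '{"linear":[[0,0,0],[0,0,0],[0,0,0],[0,0,0],[0,0,0]],"angular":[[0,0,0.09],[0,0,0.18],[0,0,0.27],[0,0,0.36],[0,0,0.44]]}'
python3 -m pendant '{"linear":[[0,0,0]],"angular":[[0,0,0]]}' | head -3
python3 - <<'E'
from h import *
to_tool([.472,-.2835,.034],-1.0)
c=r.calibration("wrist"); im=r.snapshot("wrist"); cv2.imwrite("pics/w2.png",im[:,:,::-1])
print(r.sense()["qpos"])
np.save("w2.npy",np.array([c["mtx"],0],dtype=object),allow_pickle=True); import pickle; pickle.dump(c,open("w2.pkl","wb"))
hsv=cv2.cvtColor(im,cv2.COLOR_RGB2HSV); m=(((hsv[...,0]<6)|(hsv[...,0]>174))&(hsv[...,1]>170)&(hsv[...,2]>60)).astype(np.uint8)
cs,_=cv2.findContours(m,0,2)
for k in cs:
    if cv2.contourArea(k)>100: print(cv2.contourArea(k),cv2.minAreaRect(k))
print(proj("wrist",[.472,-.2835,.056],c))
E
```

```text
t: 6.3
tool_pos: [0.4728, -0.283, 0.1426]
eef_rot: [2.54, 1.844, -0.005]
force: [0.3, 0.6, -0.2]
width: 0.0527
grip_force: 0.0
t: 6.8
tool_pos: [0.4754, -0.2765, 0.142]
eef_rot: [3.013, 0.887, -0.003]
force: [-0.0, 0.6, -0.0]
width: 0.0522
grip_force: 0.0
t: 6.9
tool_pos: [0.4757, -0.2763, 0.1421]
eef_rot: [3.011, 0.894, -0.002]
TCP [ 0.4757 -0.2763  0.1421] linear [-0.0342  0.0204  0.5403] t 6.9
 angular [-0.0001  0.001   0.0039]
 angular [-1.6000e-03 -2.0000e-04 -1.9961e+00]
[-0.31181466  0.25050801  0.87755569  1.84638452 -0.20991587  1.14235632
 -0.35036162]
1203.5 ((324.9340515136719, 242.9515380859375), (19.207439422607422, 68.4747543334961), 2.602562189102173)
[324.08993304 243.98090899]
```

View pics/w2.png

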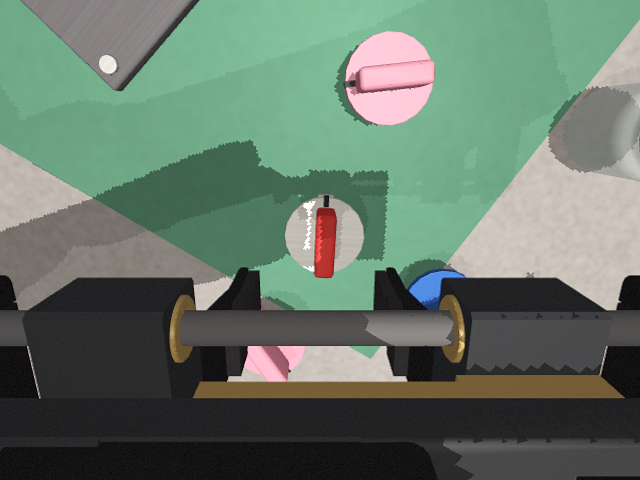

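The wrist view shows the cap's red bar centred at (325,243), matching the predicted (324,244), with its index mark at (326,201). Next, compute the heading.

```bash
python3 - <<'E'
from h import *
import pickle; c=pickle.load(open("w2.pkl","rb"))
a=np.deg2rad(2.6); d=np.array([np.sin(a),-np.cos(a)])  # up the picture
for sg in(1,-1):
    d=np.array([sg*np.sin(a),-np.cos(a)]); p=[ray("wrist",np.array([325,243])+k*30*d,.056,c) for k in(1,-1)]
    print(sg,np.arctan2(*(p[0]-p[1])[[1,0]]),np.mean(p,0))
mk=ray("wrist",(326,201),.026,c); ctr=ray("wrist",(324.5,235),.028,c); print("mark",mk,"disc c",ctr,np.hypot(*(mk-ctr)[:2]),np.arctan2(*(mk-ctr)[[1,0]]))
to_tool([.472,-.2835,.034],.57-np.pi/2)
E
```

```text
1 0.5410020342790883 [ 0.47251172 -0.28388132  0.056     ]
-1 0.6274243822465533 [ 0.47253454 -0.28391632  0.056     ]
mark [ 0.49285464 -0.27209238  0.026     ] disc c [ 0.47078397 -0.28529568  0.028     ] 0.025718504755453352 0.5391159386020608
TCP [ 0.4758 -0.2761  0.1421] linear [-0.0358  0.0207  0.5407] t 6.95
 angular [-0.0001  0.0009  0.0076]
 angular [-1.4000e-03 -2.0000e-04 -1.9924e+00]
```

```bash
python3 -m pendant '{"linear":[[-0.036,0.02,0.12],[-0.036,0.02,0.28],[-0.036,0.02,0.43],[-0.036,0.02,0.52],[-0.036,0.02,0.54]],"angular":[[0,0,0.025],[0,0,0.025],[0,0,0.025],[0,0,0.025],[0,0,0.025]]}'
python3 -m pendant '{"linear":[[0,0,0],[0,0,0],[0,0,0],[0,0,0],[0,0,0]],"angular":[[0,0,0],[0,0,0],[0,0,0],[0,0,0],[0,0,0]]}' 0
python3 -m pendant '{"linear":[[0,0,0],[0,0,0],[0,0,0]],"angular":[[0,0,0],[0,0,0],[0,0,0]]}'
python3 -m pendant '{"linear":[[0,0,-0.1],[0,0,-0.3],[0,0,-0.45],[0,0,-0.45]],"angular":[[0,0,0],[0,0,0],[0,0,0],[0,0,0]]}'
python3 - <<'E'
from h import *
s=r.sense(); Y=R.from_rotvec(s["eef_rot"]).as_matrix()[:,1]; print("head y",np.arctan2(Y[1],Y[0]))
to_tool([.593,-.04,.124],-.213+np.pi/2)
E
```

```text
t: 7.45
tool_pos: [0.4711, -0.2823, 0.0324]
eef_rot: [-3.024, -0.844, 0.006]
force: [-0.3, 0.4, 0.6]
width: 0.0516
grip_force: 0.0
t: 7.95
tool_pos: [0.4735, -0.2824, 0.0351]
eef_rot: [3.027, 0.841, 0.001]
force: [-0.7, 0.6, -0.7]
width: 0.0203
grip_force: 0.0
t: 8.25
tool_pos: [0.4733, -0.2824, 0.0347]
eef_rot: [3.027, 0.841, 0.0]
force: [0.7, 0.7, 2.2]
width: 0.0136
grip_force: 30.0
t: 8.65
tool_pos: [0.475, -0.2837, 0.1282]
eef_rot: [3.024, 0.839, 0.008]
force: [0.3, -0.4, -0.7]
width: 0.0138
grip_force: 30.0
head y -1.0295319651953387
TCP [ 0.475  -0.2837  0.1282] linear [ 1.1336 -0.7404  0.0223] t 8.65
 angular [ 0.0042  0.002  -1.5198]
 angular [ 0.0016 -0.0034  0.4802]
```

```bash
python3 -m pendant '{"linear":[[0.17,-0.05,0],[0.35,-0.1,0],[0.53,-0.15,0],[0.73,-0.215,0],[0.73,-0.215,0]],"angular":[[0,0,-0.09],[0,0,-0.18],[0,0,-0.27],[0,0,-0.36],[0,0,-0.45]]}'
python3 -c "
from h import *
to_tool([.681,-.059,.128],-.213+np.pi/2)"
```

```text
t: 9.15
tool_pos: [0.5793, -0.1633, 0.1228]
eef_rot: [-2.534, -1.853, -0.001]
force: [-0.1, 0.5, -1.2]
width: 0.0138
grip_force: 30.0
TCP [ 0.5793 -0.1633  0.1228] linear [ 0.6509  0.3263 -0.025 ] t 9.15
 angular [ 4.0000e-04 -1.7000e-03 -1.0604e+00]
 angular [-1.700e-03 -4.000e-04  9.396e-01]
```

```bash
python3 -m pendant '{"linear":[[0.15,0.08,0],[0.3,0.16,-0.02],[0.5,0.25,-0.025],[0.65,0.33,-0.025],[0.65,0.33,-0.025]],"angular":[[0,0,-0.09],[0,0,-0.18],[0,0,-0.27],[0,0,-0.36],[0,0,-0.45]]}'
python3 -m pendant '{"linear":[[0,0,0],[0,0,0],[0,0,0],[0,0,0],[0,0,0]],"angular":[[0,0,-0.09],[0,0,-0.18],[0,0,-0.27],[0,0,-0.36],[0,0,-0.45]]}'
python3 -m pendant '{"linear":[[0,0,0],[0,0,0],[0,0,0],[0,0,0],[0,0,0]],"angular":[[0,0,-0.09],[0,0,-0.162],[0,0,-0.162],[0,0,-0.162],[0,0,-0.162]]}'
python3 - <<'E'
from h import *
import pickle
to_tool([.593,-.04,.128],-.213+np.pi/2)
c=r.calibration("wrist"); s=r.sense(); im=r.snapshot("wrist"); cv2.imwrite("pics/w3.png",im[:,:,::-1]); pickle.dump((c,s),open("w3.pkl","wb"))
print(s["qpos"],proj("wrist",[.593,-.04,.05],c))
E
```

```text
t: 9.65
tool_pos: [0.682, -0.0613, 0.1272]
eef_rot: [-1.738, -2.614, -0.002]
force: [-1.1, 0.1, -1.4]
width: 0.0138
grip_force: 30.0
t: 10.15
tool_pos: [0.6791, -0.0677, 0.1279]
eef_rot: [-0.736, -3.052, 0.0]
force: [-0.6, 0.5, -0.9]
width: 0.0137
grip_force: 30.0
t: 10.65
tool_pos: [0.6796, -0.0679, 0.129]
eef_rot: [-0.357, -3.12, 0.0]
force: [0.0, -0.2, -2.0]
width: 0.0137
grip_force: 30.0
TCP [ 0.6796 -0.0679  0.129 ] linear [0.4533 0.0381 0.0052] t 10.65
 angular [-0.0001 -0.0005 -0.0093]
 angular [-8.0000e-04  1.0000e-04  1.9907e+00]
[-0.18130837  0.46751175  0.29505092  1.49955978 -0.14124529  1.19630077
  1.47882549] [329.22137098  95.51917276]
```

View pics/w3.png

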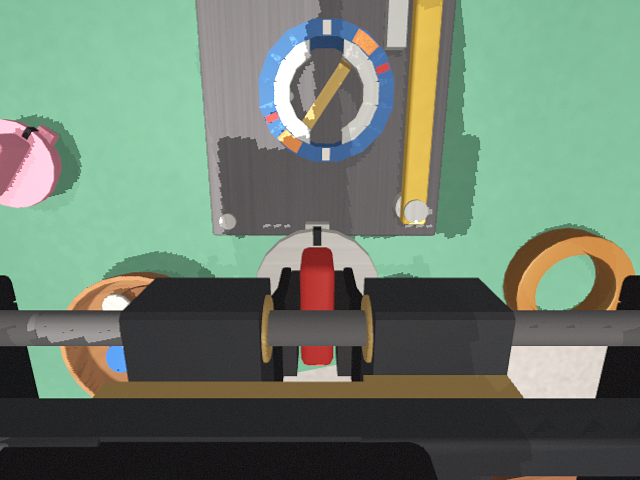

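The view shows the pot with white marks at (327,27) and (326,154), opening well lit. The held cap's index mark is at (317,235) and its disc edges at columns 256 and 377.

```bash
python3 - <<'E'
from h import *
import pickle
c,s=pickle.load(open("w3.pkl","rb"))
w=[ray("wrist",u,.05,c) for u in((327,27),(326,154))]; print("marks",np.round(w,4),"mid",np.mean(w,0),np.linalg.norm(w[0]-w[1]),"fix yaw",np.arctan2(*(w[1]-w[0])[[1,0]]))
e=[ray("wrist",u,.05,c) for u in((258.5,92),(394.5,92))]; print("lr mid",np.mean(e,0),np.linalg.norm(e[0]-e[1]))
T=R.from_rotvec(s["eef_rot"]); z=s["tool_pos"][2]-.0347
m=ray("wrist",(317,237),z+.026,c); print("index in tool",T.inv().apply(m-s["tool_pos"])[:2])
l=[ray("wrist",u,z+.028,c) for u in((257,279),(377,279))]; print("lr in tool",[T.inv().apply(q-s["tool_pos"])[:2].round(4) for q in l])
bt=[ray("wrist",u,z+.056,c) for u in((317,249),(317.5,365))]; print("bar ends",[T.inv().apply(q-s["tool_pos"])[:2].round(4) for q in bt])
bl=[ray("wrist",u,z+.056,c) for u in((301,290),(334,290))]; print("bar sides",[T.inv().apply(q-s["tool_pos"])[:2].round(4) for q in bl])
# top view pot circle: white marks again
im=cv2.imread("pics/top1.png"); h=cv2.cvtColor(im,cv2.COLOR_BGR2HSV); mm=((h[...,0]>100)&(h[...,0]<125)&(h[...,1]>130)&(h[...,2]>110)); mm[:, :295]=0; mm[:,345:]=0; mm[:205]=0; mm[255:]=0
ys,xs=np.nonzero(mm); k=cv2.convexHull(np.c_[xs,ys].astype(np.int32)); el=cv2.fitEllipse(k); print("top ellipse",el,ray("top",el[0],.05))
E
```

```text
marks [[ 0.5566 -0.0333  0.05  ]
 [ 0.6261 -0.0494  0.05  ]] mid [ 0.59135272 -0.04131077  0.05      ] 0.0713695839809436 fix yaw -0.22765200636853403
lr mid [ 0.59069957 -0.04115509  0.05      ] 0.08102452847024227
index in tool [0.02367476 0.0004207 ]
lr in tool [array([ 0.0033, -0.0282]), array([0.0034, 0.0291])]
bar ends [array([0.0279, 0.0004]), array([-0.0243,  0.0007])]
bar sides [array([ 0.0105, -0.006 ]), array([0.0105, 0.0073])]
top ellipse ((319.2462158203125, 227.21649169921875), (35.27614974975586, 36.114662170410156), 116.35834503173828) [ 0.59355676 -0.0419152   0.05      ]
```

```bash
python3 -c "
from h import *
to_tool([.5902,-.0414,.095],-.222+np.pi/2)"
```

```text
TCP [ 0.6797 -0.0678  0.1291] linear [0.4655 0.028  0.171 ] t 10.7
 angular [-0.0001 -0.0004 -0.0032]
 angular [-6.0000e-04  1.0000e-04  1.9968e+00]
```

```bash
python3 -m pendant '{"linear":[[0.12,0.007,0],[0.25,0.015,0],[0.37,0.022,0],[0.4655,0.028,0.1],[0.4655,0.028,0.171]],"angular":[[0,0,-0.003],[0,0,-0.003],[0,0,-0.003],[0,0,-0.003],[0,0,-0.003]]}'
python3 -m pendant '{"linear":[[0,0,0],[0,0,0],[0,0,0]],"angular":[[0,0,0],[0,0,0],[0,0,0]]}'
python3 - <<'E'
from h import *
import pickle
to_tool([.5902,-.0414,.0847],-.222+np.pi/2)
c=r.calibration("wrist"); s=r.sense(); im=r.snapshot("wrist"); cv2.imwrite("pics/w4.png",cv2.resize(im[140:420,180:480,::-1],None,fx=2,fy=2)); pickle.dump((c,s),open("w4.pkl","wb"))
E
```

```text
t: 11.2
tool_pos: [0.5885, -0.0406, 0.0949]
eef_rot: [-0.346, -3.122, -0.001]
force: [-0.1, -0.3, -0.9]
width: 0.0138
grip_force: 30.0
t: 11.5
tool_pos: [0.5915, -0.0421, 0.096]
eef_rot: [0.346, 3.121, -0.0]
force: [0.3, -0.4, -1.2]
width: 0.0137
grip_force: 30.0
TCP [ 0.5915 -0.0421  0.096 ] linear [0.0072 0.002  0.0566] t 11.5
 angular [-0.0001  0.0008  0.0007]
 angular [-1.2000e-03 -1.0000e-04 -1.9993e+00]
```

View pics/w4.png

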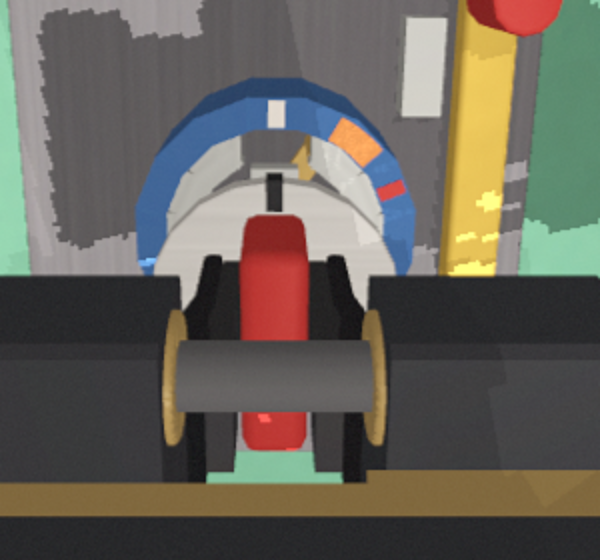

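The crop shows the index mark at (275,192) in line with the white slot mark at (276,113). Check the fore-aft fit with numbers.

```bash
python3 - <<'E'
from h import *
import pickle
c,s=pickle.load(open("w4.pkl","rb")); f=lambda u:(180+u[0]/2,140+u[1]/2)
T=R.from_rotvec(s["eef_rot"]); g=lambda u,z:T.inv().apply(ray("wrist",f(u),z,c)-s["tool_pos"])[:2].round(4)
z=s["tool_pos"][2]-.0347
print("white mark (r .0357)",g((276,113),.05),"rim far edge (r .04)",g((276,96),.05))
print("rim l/r", g((136,215),.05),g((412,215),.05))
print("index outer (r .030)",g((275,176),z+.028),"low",g((275,181),z+.022),"bar near end (r -.023)",g((274,449),z+.056))
print("disc l/r",g((157,262),z+.028),g((394,262),z+.028))
E
```

```text
white mark (r .0357) [0.0357 0.001 ] rim far edge (r .04) [0.0405 0.001 ]
rim l/r [ 0.006  -0.0392] [0.0061 0.0401]
index outer (r .030) [0.0286 0.0006] low [0.0257 0.0007] bar near end (r -.023) [-0.0241  0.0005]
disc l/r [ 0.0074 -0.0273] [0.0075 0.0289]
```

```bash
python3 -m pendant '{"linear":[[0.0075,0,0.02],[0.0075,0,0.04],[0.0075,0,0.06],[0.0075,0,0.08],[0.0075,0,0.09]],"angular":[[0,0,0],[0,0,0],[0,0,0],[0,0,0],[0,0,0]]}'
python3 -m pendant '{"linear":[[0,0,0.015],[0,0,0.03],[0,0,0.03]],"angular":[[0,0,0],[0,0,0],[0,0,0]]}'
```

```text
t: 12.05
tool_pos: [0.5886, -0.0414, 0.0767]
eef_rot: [-0.345, -3.122, 0.0]
force: [-0.3, -0.6, -0.8]
width: 0.0135
grip_force: 30.0
t: 12.35
tool_pos: [0.5886, -0.0413, 0.0709]
eef_rot: [-0.345, -3.122, 0.0]
force: [-1.0, 0.2, -1.7]
width: 0.0137
grip_force: 30.0
```

```bash
python3 -m pendant '{"linear":[[0,0,0.015],[0,0,0.03],[0,0,0.038],[0,0,0.044],[0,0,0.044]],"angular":[[0,0,0],[0,0,0],[0,0,0],[0,0,0],[0,0,0]]}'
```

```text
t: 12.85
tool_pos: [0.5889, -0.0414, 0.0626]
eef_rot: [0.345, 3.123, -0.0]
force: [0.2, -0.3, -1.7]
width: 0.0136
grip_force: 30.0
```

```bash
python3 -m pendant '{"linear":[[0,0,0.006],[0,0,0.01],[0,0,0.01]],"angular":[[0,0,0],[0,0,0],[0,0,0]]}'
```

```text
t: 13.15
tool_pos: [0.589, -0.0414, 0.0624]
eef_rot: [0.345, 3.122, 0.001]
force: [-8.8, 0.8, 18.6]
width: 0.0138
grip_force: 30.0
```

Cap is seated, with 18 N up at the expected height. I'll ease the push slightly and twist clockwise in stages.

```bash
python3 -m pendant '{"linear":[[0,0,-0.003],[0,0.001,-0.003],[0,0.002,-0.003],[0,0.003,-0.003],[0,0.003,-0.003]],"angular":[[0,0,0],[0,0,0.07],[0,0,0.14],[0,0,0.2],[0,0,0.26]]}'
python3 -m pendant '{"linear":[[0,0,0],[0,0,0]],"angular":[[0,0,0],[0,0,0]]}'
python3 -c "
from h import *
s=r.sense(); print(s['moment'],s['force'],s['width'])
Y=R.from_rotvec(s['eef_rot']).as_matrix()[:,1]; h=np.arctan2(Y[1],Y[0]); print('turned',1.349-h)
im=r.snapshot('wrist'); cv2.imwrite('pics/w5.png',cv2.resize(im[140:420,180:480,::-1],None,fx=2,fy=2))"
```

```text
t: 13.65
tool_pos: [0.5907, -0.0408, 0.0625]
eef_rot: [0.975, 2.983, 0.002]
force: [2.0, 1.0, 4.6]
width: 0.0135
grip_force: 30.0
t: 13.85
tool_pos: [0.5905, -0.0407, 0.0624]
eef_rot: [0.969, 2.985, 0.001]
force: [0.9, 0.8, 5.5]
width: 0.0137
grip_force: 30.0
[-0.08510843 -0.2001442   0.02544596] [0.851792   0.79270825 5.46202844] 0.013704684518282577
turned 0.4059078063494207
```

```bash
python3 -m pendant '{"linear":[[0,0,0.001],[0,0.001,0.002],[0,0.002,0.002],[0,0.002,0.002],[0,0.002,0.002]],"angular":[[0,0,0.05],[0,0,0.1],[0,0,0.14],[0,0,0.168],[0,0,0.168]]}'
python3 -m pendant '{"linear":[[0,0,0],[0,0,0],[0,0,0],[0,0,0],[0,0,0]],"angular":[[0,0,0],[0,0,0],[0,0,0],[0,0,0],[0,0,0]]}'
python3 -c "
from h import *
s=r.sense(); print(s['moment'],s['force'],s['width'])
Y=R.from_rotvec(s['eef_rot']).as_matrix()[:,1]; h=np.arctan2(Y[1],Y[0]); print('turned',1.349-h)
im=r.snapshot('wrist'); cv2.imwrite('pics/w6.png',cv2.resize(im[140:420,180:480,::-1],None,fx=2,fy=2))"
```

```text
t: 14.4
tool_pos: [0.5912, -0.0404, 0.0625]
eef_rot: [1.355, 2.83, 0.003]
force: [0.7, 0.2, 9.1]
width: 0.0141
grip_force: 30.0
t: 14.9
tool_pos: [0.5911, -0.0404, 0.0624]
eef_rot: [1.353, 2.832, 0.003]
force: [0.6, 1.1, 9.3]
width: 0.0135
grip_force: 30.0
[-0.11351968 -0.16645915  0.03907588] [0.61789505 1.09989807 9.25366303] 0.013522241885897944
turned 0.6696404150352652
```

View pics/w6.png

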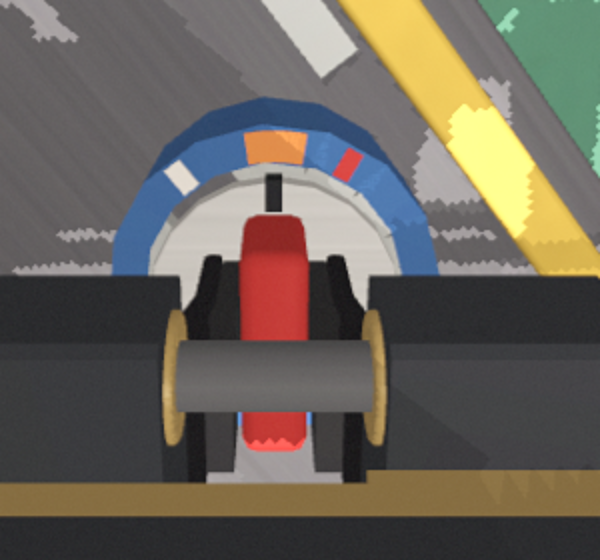

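The index mark (274,192) points at the middle of the orange band (275,148), clear of the red mark at (347,165). The cap is gripped, still and down with 9 N, and the keeper is shut, so I'm handing in.

```bash
python3 -c "
from bench import r
print(r.hand_in())"
```

```text
the job is handed in; nothing more can be done
None
```

I handed the job in at about 15 s: the keeper was pushed shut against its stop, and the cap was fully home, its index mark in the middle of the orange band (0.67 rad from the slots), still gripped and pressed down at about 9 N; no verdict came back.

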